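Find the unlocked drawer by feel and put the marker in it

ROBOT

A 7-joint arm with a two-finger parallel gripper is mounted at the origin on a cart in front of the work surface, level with it; the furniture and walls round the work are solid. World frame = base frame: x ahead of the robot, y to its left, z up, the work surface at z = 0. Lengths are in mm, angles in degrees, forces in N, time in s.
With the tool pointing down it reaches from about 425 to 950 mm from the base axis. Payload 16.7 kg.
Tool frame: the origin (TCP) lies on the centre line of the jaws, within the pads' length; the fingertips stand 8 mm ahead of it and the grasp point (between the pads) lies 11 mm behind it; z points along the fingers, y is the line along which they close (so a half turn about z gives the same grasp; the last joint's range is limited). The gripper opens to 94 mm and grips with 3 to 60 N. Pads are 16 mm wide; open, the fingers measure 119 mm over their backs; the gripper's body (75 mm by 177 mm) begins 78 mm behind the grasp point.
Start: joints at [-82.477, 24.414, 4.234, 92.017, -1.954, 63.644, -3.845], TCP at [187.064, 648.523, 213.467] pointing down, gripper open.
Joint ranges: [-163.25, 163.25], [-28.42, 122.38], [-70.27, 78.77], [12.13, 141.07], [-58.53, 238.53], [9.26, 117.41], [-156.51, 156.51]. Speed limits (degrees/s): [108.29, 108.29, 136.94, 136.94, 172.46, 172.46, 172.46].

INTERFACE

Orientations are given as a 3x3 rotation matrix whose columns are the frame's x, y, z axes.
In Python, from station import * gives the robot as it stands. The module is installed in compiled form; this text tells all that it offers.
- The arm moves only by the tool send_rows, never from a script. Its argument "rows" is one flat list of numbers, 5 for each row, row after row: the shift along the world's x, y, z in units of 30 mm (1.0 is 30 mm), then the turn about the world's z in units of 6 degrees (1.0 is 6 degrees), then the opening, from -1 (shut) to 1 (fully open). In form: [tx, ty, tz, spin, jaw, tx, ty, tz, spin, jaw, ...]. A call has 1 to 20 rows; each row is the pose to reach, as a shift and turn from the pose commanded when the call began; what a row does not reach only later rows make up. A row lasts 1/12 s, in which the tool goes at most 41.7 mm and 7.16 degrees, less where a joint would pass 70% of its speed; a pose out of reach is approached as far as the arm can. A call with a gripper value outside its range is refused whole. The fingers move at their own pace and stop on an object; "newtons" is the grip in N (left out, the last holds). Time passes only in rows, so rows that repeat a pose let the fingers close. It gives the time, the measured TCP pose, the force, the opening and the grip force at its end, in the units of the state.
- observe(): the state, without advancing time (a new reading comes with each control period).
- get_image(name): name is "side" or "top" or "wrist"; returns a dict with "pixels" (384x512x3 uint8, blue, green, red), "fx", "fy", "cx", "cy" (pixels), "R" (3x3) and "t" (3): a world point X has camera coordinates R X + t; the wrist camera has in their place "mount" (4x4, takes a point from camera to tool coordinates, whose origin is the TCP and whose axes are the flange's). Camera axes: x right, y down, z forward; pixel columns grow to the right and rows downward; lengths in mm; the calibration is good to about 2 mm. A picture is of the moment at which its call begins: read the wrist's pose just before it. There is no depth.
- job_done(): hands the job in; it is judged then, once.
Trained networks look in a picture, given as the dict that the camera call returned (one of the last four; its "shot" number tells which), for a name from the list of things; names that differ only in an ending like _2 or _b are one class to them, and where a whole thing is asked for, a point or a joint stands for the part that bears it (a point fixed in the world has none). Each returns a list of dicts, best first, with "score" (0 to 1); they miss things now and then, are a little off and sometimes report something else, mostly with a low value. They report only what shows in the picture. A call takes as long as a camera call.
- look_for(query, picture): "rect" ([left, top, right, bottom] in pixels, round what is visible of it).
- spot_point(query, picture): "at" ([row, column] in pixels: a listed point, or the origin of a listed thing).
The state is a dict: "time_s": time; "joints": joint angles; "qvel": joint speeds; "effort": joint torques, N m; "position": TCP position; "eef_rot": TCP orientation; "ft_force": force on the tool from outside, world axes, zero at the start; "wrist_torque": the same for the moment, N m; "gripper_width": opening from 0.0 (shut) to 1.0 (fully open); "grip_force": force on a finger pad.
Only numpy, scipy, OpenCV 4.12 (cv2) and the standard library are available. Lean on these libraries where they do the work, as an engineer would, in place of code of your own. Each camera call takes 0.05 s, during which the arm holds its last target. There are 200 camera calls.

TASK

One of the two drawers of the low grey cabinet is locked, and it cannot be seen which. Try the handles gently to find the drawer that gives, pull it all the way out to its stop, and put the marker pen that lies to the left of the cabinet flat into it. Leave that drawer fully open, the locked one shut, and the kraft boxes where they are.

Things in the scene. Friction and masses are not known exactly. Their poses are not given: they have to be found in the camera images.
- cabinet: low grey sheet-metal cabinet, fixed to the bench, 240 deep (x) x 400 wide (y) x 90 mm high, with two drawers side by side. Origin: on the bench surface under the middle of its front edge; x points back into the cabinet, y to its left, z up. The drawer fronts are 12 mm thick and stand before the front edge; drawer centres are 100 mm to either side of the origin
- drawer_left (a joint): how far the left drawer is out, in m: 0 shut, 0.15 at its stop; slides straight along the cabinet's -x. The stop is hard. It resists with about 3 N and stays where it is left. If locked it gives only 2 to 5 mm and then holds firm. The two drawers look the same
- drawer_right (a joint): how far the right drawer is out, in m: 0 shut, 0.15 at its stop; slides straight along the cabinet's -x. The stop is hard. It resists with about 3 N and stays where it is left. If locked it gives only 2 to 5 mm and then holds firm. The two drawers look the same
- left_handle (a point): middle of the bar handle of the left drawer: a round level bar, 10 mm thick and 100 mm long, along the cabinet's y, on two legs at its ends; its axis stands 40 mm out from the drawer front (52 mm from the cabinet's front edge when shut) and 50 mm above the bench, leaving a clear 35 mm gap behind it. It moves with the drawer; axes as the cabinet's
- right_handle (a point): middle of the bar handle of the right drawer: a round level bar, 10 mm thick and 100 mm long, along the cabinet's y, on two legs at its ends; its axis stands 40 mm out from the drawer front (52 mm from the cabinet's front edge when shut) and 50 mm above the bench, leaving a clear 35 mm gap behind it. It moves with the drawer; axes as the cabinet's
- left_floor (a point): centre of the inner floor of the left drawer, 14 mm above the bench; axes as the cabinet's. The drawer inside is 157 mm along x, 175 mm along y, with walls 56 mm high above this floor and a front rising 70 mm above it. Shut, this point lies 82 mm behind the cabinet's front edge; fully out, 67 mm before it, so almost the whole drawer is then open to above. It moves with the drawer
- right_floor (a point): centre of the inner floor of the right drawer, 14 mm above the bench; axes as the cabinet's. The drawer inside is 157 mm along x, 175 mm along y, with walls 56 mm high above this floor and a front rising 70 mm above it. Shut, this point lies 82 mm behind the cabinet's front edge; fully out, 67 mm before it, so almost the whole drawer is then open to above. It moves with the drawer
- marker: black and white marker pen, 135 mm long (its y axis), 16 mm thick, 14 to 28 g, lying on the open bench to the left of the cabinet. Origin: underside, middle of its length
- side_box: filled kraft gift box with a window lid, 234 x 145 x 62 mm, on the bench at the right; a bystander
- left_box: kraft gift box without a lid, 234 x 145 x 62 mm, on the bench at the far left; a bystander

How it is judged:
By the outcome, as a careful person would: the job done as asked, in the order asked, and still so for the second after the job is handed in, with the robot touching nothing.
It also fails if it takes over 70 s, if anything falls off the work surface, if the arm or the gripper's body presses on something with over 40 N, if the wrist force passes 120 N, or if a joint passes its speed limit or range.

## Working session

There is one attempt and no reset: what is moved stays moved. The work goes in short steps, Python scripts to look and compute and a tool call to move; the robot and the scene stay as the last step left them, time stands still between calls to the robot, and variables do not carry over. Pictures are saved under pics/ and viewed, at most 10 in all, crops included, and the job is handed in when it is done.

Besides the shell and the picture viewer there is one more tool, called after "Emit:" as a command line: name --argument value ..., lists and objects as JSON in quotes. send_rows: Moves the arm, as the interface text tells. Its arguments: {"type":"object","properties":{"rows":{"type":"array"},"newtons":{"type":"number"}},"required":["rows"]}

```bash
mkdir -p pics
cat > h.py <<'E'
from station import *
import numpy as np, cv2
def ray(im,rc):
    d=np.array([(rc[1]-im["cx"])/im["fx"],(rc[0]-im["cy"])/im["fy"],1.0])
    if "mount" in im:
        M=np.array(im["mount"]);s=im["st"];Rw=np.array(s["eef_rot"])
        o=Rw@M[:3,3]+np.array(s["position"]);return o,Rw@M[:3,:3]@d
    R=np.array(im["R"]);return -R.T@np.array(im["t"]),R.T@d
def at(im,rc,z):
    o,d=ray(im,rc);return o+d*(z-o[2])/d[2]
def shot(n):
    s=observe();im=get_image(n);im["st"]=s;return im
E
python3 - <<'E'
from h import *
s=observe();print({k:np.round(s[k],3).tolist() for k in s})
Z=dict(cabinet=0,left_handle=50,right_handle=50,marker=0,side_box=0,left_box=0)
ims=[]
for n in("top","side"):
    im=shot(n);ims.append(im["pixels"])
    for q,z in Z.items():
        for r in spot_point(q,im)[:1]: print(n,q,np.round(r["at"],1),round(r["score"],2),at(im,r["at"],z).round(0))
cv2.imwrite("pics/a.png",cv2.resize(np.vstack(ims),None,fx=.78,fy=.78))
E
```

```text
{'time_s': 0.0, 'joints': [-82.477, 24.451, 4.23, 92.05, -1.951, 63.644, -3.844], 'qvel': [0.032, 0.059, -0.034, 0.017, -0.003, 0.083, 0.029], 'effort': [-0.001, -93.584, 3.666, -45.419, -0.049, 0.021, 0.0], 'position': [186.979, 648.158, 212.776], 'eef_rot': [[-0.961, 0.277, -0.0], [0.277, 0.961, -0.001], [-0.0, -0.001, -1.0]], 'ft_force': [-0.668, 0.021, 0.109], 'wrist_torque': [-0.018, 0.045, -0.009], 'grip_force': 0.0, 'gripper_width': 0.998}
top cabinet [182.7 280.9] 0.68 [ 665. -104.    0.]
top left_handle [186.8 260.2] 0.64 [627. -13.  50.]
top right_handle [187.3 305.7] 0.57 [ 638. -211.   50.]
top marker [206.3 174.1] 0.39 [526. 364.   0.]
top side_box [243.  384.5] 0.66 [ 422. -571.    0.]
top left_box [243.7 131.7] 0.61 [349. 531.   0.]
side cabinet [193.8 236.9] 0.78 [ 674. -100.    0.]
side left_handle [195.5 248.3] 0.78 [614. -11.  50.]
side right_handle [172.4 247.4] 0.5 [ 633. -205.   50.]
side marker [265.  261.7] 0.49 [538. 357.   0.]
side side_box [151.8 288.7] 0.74 [ 443. -512.    0.]
side left_box [305.7 322.7] 0.91 [339. 536.   0.]
```

View pics/a.png

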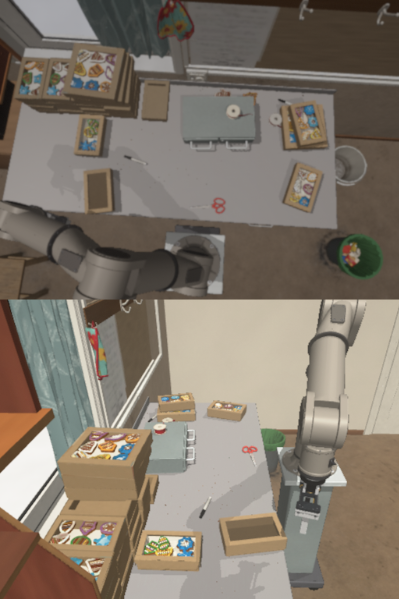

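The top view (upper) shows the cabinet at around (218,120) with its handles below it and a roll on top. The marker is at (135,160) and the boxes are to the sides. Next I go over the marker for a close look on the way.

Emit:
send_rows --rows '[2,-1.7,0.4,0,1,4,-3.4,0.8,0,1,6,-5,1.2,0,1,8,-6.7,1.3,0,1,10,-8.4,1.3,0,1,11,-9.3,1.3,0,1,11,-9.6,1.3,0,1,11,-9.6,1.3,0,1,11,-9.6,1.3,0,1,11,-9.6,1.3,0,1,11,-9.6,1.3,0,1,11,-9.6,1.3,0,1,11,-9.6,1.3,0,1,11,-9.6,1.3,0,1]'

```text
time_s: 1.87
position: [516.5, 361.1, 252.4]
eef_rot: [[-0.961, 0.277, -0.0], [0.277, 0.961, 0.0], [0.001, 0.0, -1.0]]
ft_force: [-0.1, -0.0, -0.2]
gripper_width: 1.0
grip_force: 0.0
```

Run:
```python
from h import *
im=shot("wrist");print(np.round(im["mount"],3).tolist(),im["fx"],im["st"]["position"])
for r in spot_point("marker",im)[:2]: print(np.round(r["at"]),round(r["score"],2),at(im,r["at"],0).round(0))
for r in look_for("marker",im)[:2]: print(r)
cv2.imwrite("pics/b.png",im["pixels"])
```

```text
[[0.0, -0.965, -0.261, 76.405], [1.0, 0.0, 0.001, 0.899], [-0.001, -0.261, 0.965, -171.365], [0.0, 0.0, 0.0, 1.0]] 282.13139129272474 [516.54832498 361.07338452 252.35968557]
[171. 259.] 0.95 [533. 371.   0.]
{'rect': [211.6, 165.1, 303.3, 179.1], 'score': 0.79}
```

View pics/b.png

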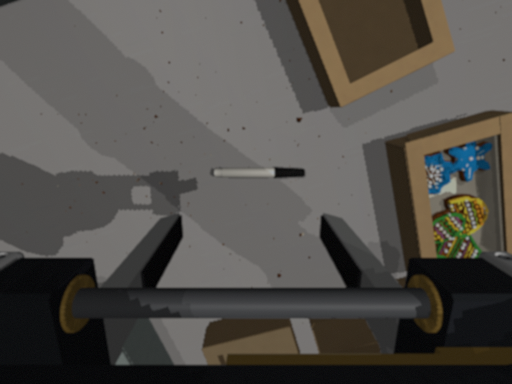

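The wrist view shows the marker level in the image, from (212,172) to (304,173), so it lies nearly along the tool y. Next I go above the drawer fronts.

Emit:
send_rows --rows '[0.2,-1.4,0.4,0.5,0,0.4,-2.8,0.8,1,-1,0.6,-4.2,1.2,1.5,-1,0.8,-5.6,1.6,2,-1,1,-7,1.6,2.5,-1,1.2,-8.4,1.6,3,-1,1.4,-9.8,1.6,3.4,-1,1.6,-11.2,1.6,3.4,-1,1.8,-12.6,1.6,3.4,-1,2,-14,1.6,3.4,-1,2,-15,1.6,3.4,-1,2,-15.5,1.6,3.4,-1,2,-15.5,1.6,3.4,-1,2,-15.5,1.6,3.4,-1,2,-15.5,1.6,3.4,-1,2,-15.5,1.6,3.4,-1,2,-15.5,1.6,3.4,-1,2,-15.5,1.6,3.4,-1,2,-15.5,1.6,3.4,-1]'

```text
time_s: 3.6
position: [577.1, -103.8, 300.5]
eef_rot: [[-0.997, -0.076, -0.0], [-0.076, 0.997, 0.0], [0.0, 0.0, -1.0]]
ft_force: [-0.2, 0.6, -0.0]
gripper_width: 0.009
grip_force: 0.0
```

Run:
```python
from h import *
im=shot("wrist");print(im["st"]["position"])
for q,z in dict(cabinet=0,left_handle=50,right_handle=50).items():
  for r in spot_point(q,im)[:1]: print(q,np.round(r["at"]),round(r["score"],2),at(im,r["at"],z).round(0))
cv2.imwrite("pics/c.png",im["pixels"])
import pickle;pickle.dump(im,open("c.pkl","wb"))
# marker ends of the earlier picture
j=dict(im);j["st"]=dict(position=[516.55,361.07,252.36],eef_rot=[[-.961,.277,0],[.277,.961,0],[0,0,-1]])
for rc in([172,211.5],[173,304]): print(at(j,rc,8).round(1))
```

```text
[ 577.11080625 -103.76242858  300.47602679]
cabinet [209. 253.] 0.87 [669. -91.   0.]
left_handle [192. 316.] 0.85 [615.   2.  50.]
right_handle [190. 188.] 0.87 [ 627. -197.   50.]
[513.1 301.9   8. ]
[553.2 435.4   8. ]
```

View pics/c.png

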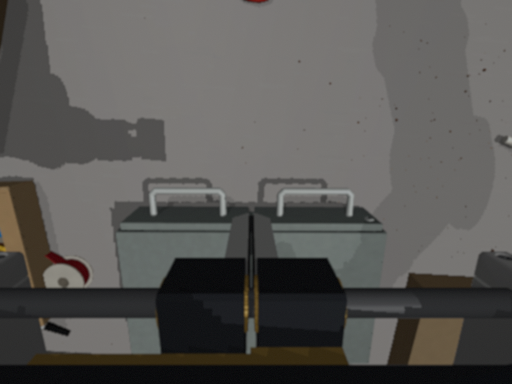

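The bars show at (278–352,191) on the left and (152–224,190) on the right. Their spacing and yaw fit the cabinet. I'll hook the closed fingers behind the left bar.

Emit:
send_rows --rows '[0.5,1,-1,0,-1,1,2,-2,0,-1,1.5,3,-3,0,-1,1.9,3.6,-4,0,-1,1.93,3.6,-5,0,-1,1.93,3.6,-6,0,-1,1.93,3.6,-6.5,0,-1,1.93,3.6,-6.8,0,-1,1.93,3.6,-7,0,-1,1.93,3.6,-7,0,-1,1.93,3.6,-7,0,-1,1.93,3.6,-7,0,-1,1.93,3.6,-7,0,-1,1.93,3.6,-7,0,-1]'

```text
time_s: 4.97
position: [635.4, 3.5, 91.4]
eef_rot: [[-0.997, -0.075, 0.001], [-0.075, 0.997, 0.0], [-0.001, 0.0, -1.0]]
ft_force: [0.2, 1.0, 0.3]
gripper_width: 0.007
grip_force: 0.0
```

Run:
```python
from h import *
im=shot("wrist");print(im["st"]["position"],im["st"]["ft_force"])
cv2.imwrite("pics/d.png",im["pixels"])
```

```text
[635.42430052   3.53471213  91.39316541] [0.16521423 0.99910097 0.3355298 ]
```

View pics/d.png

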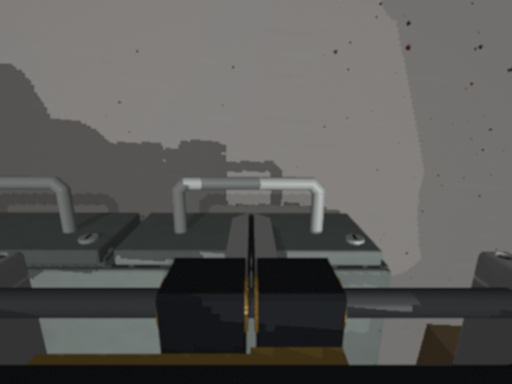

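The left bar runs at row 183 over cols 178–322, centred on the fingers. I'll check its x.

Run:
```python
from h import *
im=shot("wrist")
for rc,z in(([183,250],50),([183,185],50),([183,318],50),([214,185],78),([214,320],78)): print(rc,at(im,rc,z).round(1))
```

```text
[183, 250] [613.6   2.4  50. ]
[183, 185] [617.4 -47.9  50. ]
[183, 318] [609.7  55.2  50. ]
[214, 185] [632.  -41.5  78. ]
[214, 320] [625.   52.2  78. ]
```

Emit:
send_rows --rows '[0,0,-0.4,0,-1,0,0,-0.8,0,-1,0,0,-1.2,0,-1,0,0,-1.6,0,-1,0,0,-1.65,0,-1,0,0,-1.65,0,-1,0,0,-1.65,0,-1,0,0,-1.65,0,-1]'

```text
time_s: 5.73
position: [635.3, 3.4, 41.4]
eef_rot: [[-0.997, -0.075, 0.001], [-0.075, 0.997, -0.0], [-0.001, -0.0, -1.0]]
ft_force: [0.1, 0.0, 0.0]
gripper_width: 0.005
grip_force: 0.0
```

Emit:
send_rows --rows '[-0.1,0,0,0,-1,-0.2,0,0,0,-1,-0.3,-0.02,0,0,-1,-0.4,-0.03,0,0,-1,-0.45,-0.03,0,0,-1,-0.45,-0.03,0,0,-1,-0.45,-0.03,0,0,-1]'

```text
time_s: 6.32
position: [625.0, 3.1, 42.0]
eef_rot: [[-0.997, -0.076, 0.007], [-0.076, 0.997, 0.0], [-0.007, -0.0, -1.0]]
ft_force: [20.4, 1.4, -11.9]
gripper_width: 0.005
grip_force: 9.9
```

The left drawer holds firm at 20 N, so it is locked. I'll push it back fully shut from within the gap.

Emit:
send_rows --rows '[0.2,0,0,0,-1,0.4,0.02,0,0,-1,0.6,0.03,0,0,-1,0.7,0.04,0,0,-1,0.75,0.05,0,0,-1,0.8,0.05,0,0,-1,0.83,0.05,0,0,-1,0.83,0.05,0,0,-1,0.83,0.05,0,0,-1,0.83,0.05,0,0,-1]'

```text
time_s: 7.15
position: [644.3, 4.0, 40.5]
eef_rot: [[-0.997, -0.075, -0.004], [-0.075, 0.997, 0.0], [0.004, 0.0, -1.0]]
ft_force: [-9.9, 0.5, 6.2]
gripper_width: 0.006
grip_force: 5.8
```

Emit:
send_rows --rows '[-0.33,0,0,0,-1,-0.33,0,0.5,0,-1,-0.33,0,1.2,0,-1,-0.33,0,2,0,-1,-0.33,-0.3,2.5,0,-1,-0.2,-1.5,2.5,0,-1,-0.1,-2.8,2.5,0,-1,0,-4.1,2.5,0,-1,0.09,-5.4,2.5,0,-1,0.09,-6.4,2.5,0,-1,0.09,-6.67,2.5,0,-1,0.09,-6.67,2.5,0,-1,0.09,-6.67,2,0,-1,0.09,-6.67,1.5,0,-1,0.09,-6.67,1.5,0,-1,0.09,-6.67,1.5,0,-1,0.09,-6.67,1.5,0,-1,0.09,-6.67,1.5,0,-1]'

```text
time_s: 8.65
position: [649.6, -195.5, 86.9]
eef_rot: [[-0.997, -0.076, 0.001], [-0.076, 0.997, -0.0], [-0.001, -0.0, -1.0]]
ft_force: [0.3, 0.1, 0.6]
gripper_width: 0.003
grip_force: 0.0
```

Run:
```python
from h import *
im=shot("wrist");print(im["st"]["position"],im["st"]["ft_force"])
for r in spot_point("right_handle",im)[:1]: print(np.round(r["at"]),round(r["score"],2),at(im,r["at"],50).round(1))
for r in look_for("right_handle",im)[:2]: print(r)
```

```text
[ 649.60447069 -195.46166992   86.94887004] [0.33356709 0.07624407 0.62382095]
[186. 249.] 0.91 [ 629.2 -197.3   50. ]
{'rect': [112.2, 174.5, 384.5, 277.0], 'score': 0.74}
```

Bar at x≈629, as predicted. I'll descend and pull gently.

Emit:
send_rows --rows '[0,0,-0.4,0,-1,0,0,-0.8,0,-1,0,0,-1.2,0,-1,0,0,-1.5,0,-1,0,0,-1.5,0,-1,0,0,-1.5,0,-1,0,0,-1.5,0,-1,-0.1,0,-1.5,0,-1,-0.2,-0.02,-1.5,0,-1,-0.3,-0.03,-1.5,0,-1,-0.4,-0.03,-1.5,0,-1,-0.45,-0.03,-1.5,0,-1,-0.45,-0.03,-1.5,0,-1,-0.45,-0.03,-1.5,0,-1]'

```text
time_s: 9.97
position: [635.3, -196.9, 41.1]
eef_rot: [[-0.997, -0.075, -0.0], [-0.075, 0.997, 0.0], [0.0, 0.0, -1.0]]
ft_force: [-0.2, -1.0, -0.7]
gripper_width: 0.005
grip_force: 0.1
```

The right drawer gives freely, so I pull it out and slow down near the stop.

Emit:
send_rows --rows '[-0.4,-0.03,0,0,-1,-0.8,-0.06,0,0,-1,-1.2,-0.09,0,0,-1,-1.6,-0.12,0,0,-1,-2,-0.15,0,0,-1,-2.4,-0.18,0,0,-1,-2.8,-0.21,0,0,-1,-3.2,-0.24,0,0,-1,-3.6,-0.27,0,0,-1,-4,-0.3,0,0,-1,-4.2,-0.32,0,0,-1,-4.4,-0.33,0,0,-1,-4.5,-0.34,0,0,-1,-4.6,-0.34,0,0,-1,-4.7,-0.35,0,0,-1,-4.8,-0.36,0,0,-1,-4.85,-0.36,0,0,-1,-4.85,-0.36,0,0,-1,-4.85,-0.36,0,0,-1]'

```text
time_s: 11.55
position: [492.9, -207.7, 41.4]
eef_rot: [[-0.997, -0.076, 0.005], [-0.076, 0.997, -0.001], [-0.004, -0.002, -1.0]]
ft_force: [16.1, 0.9, -10.0]
gripper_width: 0.004
grip_force: 7.8
```

16 N at the stop, with travel matching 150 mm. I ease off and lift clear.

Emit:
send_rows --rows '[0.2,0,0,0,-1,0.4,0.03,0,0,-1,0.4,0.03,0,0,-1,0.4,0.03,0.5,0,-1,0.4,0.03,1.2,0,-1,0.4,0.03,2.2,0,-1,0.4,0.03,3.4,0,-1,0.4,0.03,4.6,0,-1,0.4,0.03,5.8,0,-1,0.4,0.03,7,0,-1,0.4,0.03,7,0,-1,0.4,0.03,7,0,-1,0.4,0.03,7,0,-1,0.4,0.03,7,0,-1]'

```text
time_s: 12.72
position: [501.3, -206.6, 249.8]
eef_rot: [[-0.997, -0.075, -0.002], [-0.075, 0.997, 0.0], [0.002, 0.0, -1.0]]
ft_force: [0.4, -0.1, -0.7]
gripper_width: 0.007
grip_force: 0.0
```

Run:
```python
from h import *
im=shot("wrist");print(im["st"]["position"],np.round(im["st"]["joints"]))
for q,z in dict(right_floor=14,left_handle=50,right_handle=50).items():
  for r in spot_point(q,im)[:1]: print(q,np.round(r["at"]),round(r["score"],2),at(im,r["at"],z).round(1))
cv2.imwrite("pics/e.png",im["pixels"])
```

```text
[ 501.28483353 -206.55714448  249.77288058] [ -7.  10.  26. 108.  -5.  63. 115.]
left_handle [256. 387.] 0.79 [614.8   2.6  50. ]
right_handle [150. 248.] 0.66 [ 475.6 -210.7   50. ]
```

View pics/e.png

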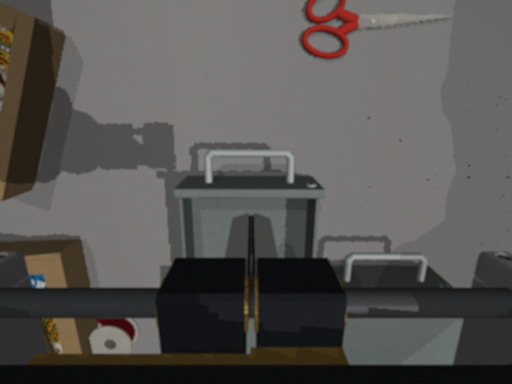

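Right drawer fully out, with its bar at (208–292,155). The left drawer is still shut, its bar at row 257. Now to the marker, spinning −111°.

Emit:
send_rows --rows '[0.1,1.2,0,-1,0,0.1,2.4,0,-2,0,0.2,3.6,0,-3,0,0.2,4.8,0,-4,0,0.3,6,0,-5,0,0.3,7.2,0,-6,0,0.4,8.4,0,-7,0,0.5,9.6,0,-8,0,0.6,10.8,0,-9,0,0.7,12,0,-10,0,0.8,13.2,-0.3,-11,0,0.9,14.4,-0.6,-12,0,1,15.6,-0.9,-13,0,1.05,16.8,-1.2,-14,0,1.05,18,-1.5,-15,0,1.05,18.8,-1.8,-16,0,1.05,19.2,-2.1,-17,0,1.05,19.2,-2.4,-18,0,1.05,19.2,-2.7,-18.5,0,1.05,19.2,-3,-18.5,0]'

```text
time_s: 14.58
position: [533.2, 369.4, 159.7]
eef_rot: [[0.289, 0.957, -0.001], [0.957, -0.289, -0.001], [-0.001, -0.0, -1.0]]
ft_force: [0.2, -0.4, -0.6]
gripper_width: 0.496
grip_force: 0.0
```

Emit:
send_rows --rows '[0,0,0,0,0,0,0,0,0,0,0,0,0,0,0,0,0,0,0,0]'

```text
time_s: 14.92
position: [534.0, 369.1, 161.6]
eef_rot: [[0.287, 0.958, 0.001], [0.958, -0.287, 0.001], [0.001, 0.0, -1.0]]
ft_force: [0.4, 0.5, 0.5]
gripper_width: 0.497
grip_force: 0.0
```

Run:
```python
from h import *
im=shot("wrist");s=im["st"];print(s["position"],np.round(s["joints"]),np.round(s["eef_rot"],3).tolist())
for r in spot_point("marker",im)[:1]: print(np.round(r["at"]),round(r["score"],2),at(im,r["at"],0).round(1),at(im,r["at"],8).round(1))
for r in look_for("marker",im)[:1]: print(r)
cv2.imwrite("pics/f.png",im["pixels"])
```

```text
[533.96253027 369.14365596 161.61890544] [-55.  26.  20.  99. -10.  57. -48.] [[0.287, 0.958, 0.001], [0.958, -0.287, 0.001], [0.001, 0.0, -1.0]]
{'rect': [241.4, 113.3, 257.0, 232.9], 'score': 0.79}
```

View pics/f.png

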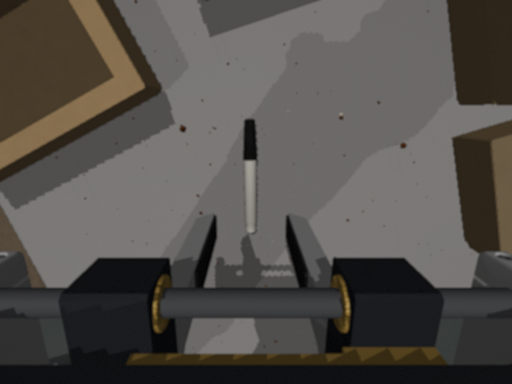

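The pen runs vertically from (250,120) to (251,232), aligned between the jaws at cols 216 and 288. Now I work out its middle.

Run:
```python
from h import *
im=shot("wrist");s=im["st"]
a,b=at(im,[119,250],8),at(im,[233,251.5],8);m=(a+b)/2
print(a.round(1),b.round(1),np.linalg.norm(a-b),m.round(1),(np.array(s["eef_rot"]).T@(m-s["position"])).round(1))
```

```text
[551.9 434.9   8. ] [513.9 301.9   8. ] 138.36542356440322 [532.9 368.4   8. ] [ -1.2  -0.6 153.5]
```

Emit:
send_rows --newtons 15 --rows '[0,0,-1,0,0,0,0,-2,0,0,0,0,-3,0,0,0,0,-4,0,0,0,0,-4.5,0,0,0,0,-4.8,0,0,0,0,-5,0,0,0,0,-5,0,0,0,0,-5,0,0,0,0,-5,0,0,0,0,-5,0,-1,0,0,-5,0,-1,0,0,-5,0,-1,0,0,-5,0,-1,0,0,-5,0,-1,0,0,-5,0,-1,0,0,-5,0,-1,0,0,-5,0,-1]'

```text
time_s: 16.62
position: [533.7, 369.3, 11.1]
eef_rot: [[0.287, 0.958, 0.0], [0.958, -0.287, 0.0], [0.0, 0.0, -1.0]]
ft_force: [-0.3, 0.1, 3.8]
gripper_width: 0.163
grip_force: 15.0
```

Gripped at 15 N, width 0.163 (15 mm). I lift and carry it over the open drawer.

Emit:
send_rows --rows '[0,0,0.5,0,-1,0,0,1.4,0,-1,0,0,2.5,0,-1,0,0,3.7,0,-1,0,-0.3,4.9,0,-1,0.1,-1.4,5.6,0.3,-1,0.2,-2.6,6,0.6,-1,0.3,-3.8,6,0.9,-1,0.5,-5,6,1.2,-1,0.7,-6.2,6,1.5,-1,0.9,-7.4,6,1.8,-1,1.1,-8.6,6,2.1,-1,1.3,-9.8,6,2.4,-1,1.5,-11,6,2.7,-1,1.7,-12.2,6,3,-1,1.9,-13.4,6,3.3,-1,2.1,-14.6,6,3.5,-1,2.2,-15.8,6,3.5,-1,2.3,-17,6,3.5,-1,2.3,-18,6,3.5,-1]'

```text
time_s: 18.28
position: [602.4, -173.6, 190.9]
eef_rot: [[-0.074, 0.997, 0.0], [0.997, 0.074, -0.001], [-0.001, -0.0, -1.0]]
ft_force: [0.2, 0.8, 0.1]
gripper_width: 0.159
grip_force: 15.0
```

Emit:
send_rows --rows '[0,-0.6,0,0,-1,0,-0.95,0,0,-1,0,-0.95,0,0,-1,0,-0.95,0,0,-1,0,-0.95,0,0,-1]'

```text
time_s: 18.7
position: [602.8, -197.3, 190.8]
eef_rot: [[-0.077, 0.997, -0.0], [0.997, 0.077, 0.001], [0.001, -0.0, -1.0]]
ft_force: [-0.3, 0.9, -0.2]
gripper_width: 0.162
grip_force: 15.0
```

Run:
```python
from h import *
im=shot("wrist");s=im["st"];print(s["position"],np.round(s["joints"]),np.round(s["eef_rot"],3).tolist(),s["gripper_width"])
cv2.imwrite("pics/g.png",im["pixels"])
```

```text
[ 602.84879564 -197.34468482  190.79009254] [ -8.  23.  27. 100. -12.  59.  27.] [[-0.077, 0.997, -0.0], [0.997, 0.077, 0.001], [0.001, -0.0, -1.0]] 0.16211219886459327
```

View pics/g.png

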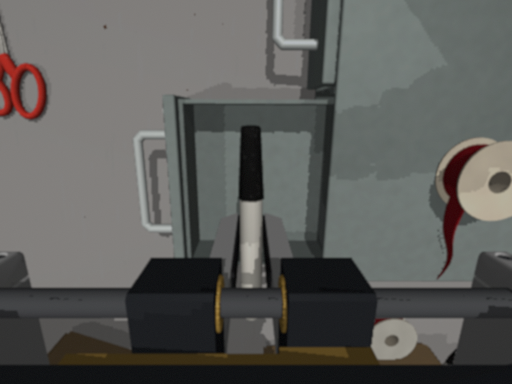

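The pen hangs over the open drawer, tip at (250,127). The left inner wall is at row 103, the front inner face at col 185 and the cabinet edge at col 330; the reel at col 440 is clear. I check the walls in mm.

Run:
```python
from h import *
im=shot("wrist")
for rc,z in(([103,251],70),([127,250],190),([180,184],84),([180,330],90),([240,220],14),([240,195],14)): print(rc,at(im,rc,z).round(1))
```

```text
[103, 251] [ 596.4 -113.    70. ]
[127, 250] [ 597.2 -129.8  190. ]
[180, 184] [ 534.5 -193.3   84. ]
[180, 330] [ 680.4 -180.4   90. ]
[240, 220] [ 568.4 -291.2   14. ]
[240, 195] [ 534.8 -293.8   14. ]
```

Emit:
send_rows --rows '[0,0,-0.8,0,-1,0,0,-1.6,0,-1,0,0,-2.4,0,-1,0,0,-3.2,0,-1,0,0,-4,0,-1,0,0,-4.6,0,-1,0,0,-5,0,-1,0,0,-5.3,0,-1,0,0,-5.48,0,-1,0,0,-5.48,0,-1,0,0,-5.48,0,-1,0,0,-5.48,0,-1]'

```text
time_s: 19.8
position: [603.2, -199.4, 27.6]
eef_rot: [[-0.075, 0.997, 0.001], [0.997, 0.075, -0.0], [-0.0, 0.001, -1.0]]
ft_force: [0.4, 0.5, 0.0]
gripper_width: 0.161
grip_force: 15.0
```

Emit:
send_rows --rows '[0,0,-0.05,0,-1,0,0,-0.05,0,-1,0,0,-0.05,0,-0.5,0,0,-0.05,0,-0.4,0,0,-0.05,0,-0.3,0,0,-0.05,0,-0.3,0,0,-0.05,0,-0.3,0,0,0.4,0,-0.3,0,0,1,0,-0.3,0,0,2,0,-0.3,0,0,3,0,-0.3,0,0,4,0,-0.3,0,0,5,0,-0.3,0,0,6,0,-0.3,0,0,6,0,-0.3,0,0,6,0,-0.3,0,0,6,0,-0.3,0,0,6,0,-0.3,0,0,6,0,-0.3]'

```text
time_s: 21.38
position: [602.0, -199.1, 205.6]
eef_rot: [[-0.075, 0.997, -0.002], [0.997, 0.075, 0.0], [0.0, -0.002, -1.0]]
ft_force: [0.0, -0.2, 0.5]
gripper_width: 0.35
grip_force: 0.0
```

Run:
```python
from h import *
im=shot("wrist");print(im["st"]["position"],im["st"]["ft_force"])
t=shot("top")
for r in spot_point("right_handle",t)[:1]+spot_point("left_handle",t)[:1]: print(r, at(t,r["at"],50).round(1))
cv2.imwrite("pics/h.png",np.hstack([im["pixels"][:, :400],cv2.resize(t["pixels"][140:290,190:350],(400,384))]))
```

```text
[ 601.9953599  -199.13810206  205.62272149] [ 0.03145906 -0.21385728  0.5033386 ]
{'at': [188.9, 259.5], 'score': 0.87} [617.7 -10.2  50. ]
```

View pics/h.png

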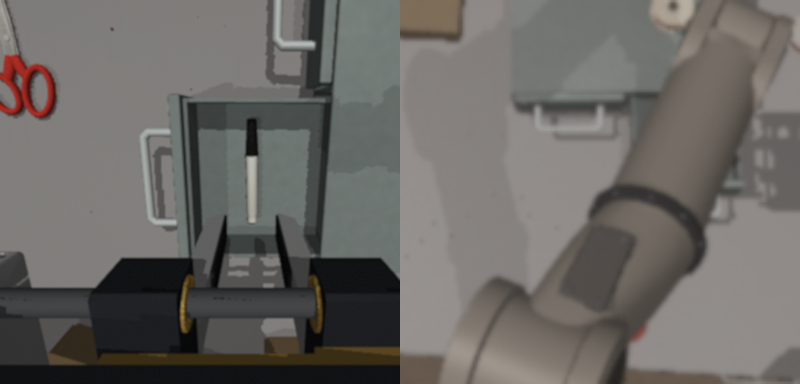

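The pen lies flat on the drawer floor, from (252,120) to (252,222). One last numeric check of both handles before handing in.

Run:
```python
from h import *
im=shot("wrist")
xh=np.array([.997,.075])
for rc in([178,147],[20,278]): p=at(im,rc,50);print(p.round(1),(p[:2]@xh).round(1))
print(np.array([613.6,2.4])@xh,np.array([628.5,-197.5])@xh-150)
```

```text
[ 478.6 -209.    50. ] 461.5
[617.5 -29.8  50. ] 613.4
611.9391999999999 461.802
```

```bash
python3 -c "
from station import *
print(job_done())"
```

```text
the job is handed in; nothing more can be done
None
```

The left drawer was the locked one and is shut again; the right drawer is pulled out to its stop with the marker lying flat in it, the boxes were not touched, and the job is handed in at about 21 s.

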